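Reseat a cuvette in the bench photometer

TASK

The photometer gives no reading because its cuvette stands too high in the well under the lid. Press the release tab in front of the lid so that the lid springs up, push the lid all the way back until it stays open, then press the cuvette straight down until it is fully home. Do all of it with the fingertips only: do not pull the cuvette up or pick anything up, do not disturb the things standing around, and leave the lid open.

Things in the scene. Friction and masses are not known exactly. Their poses are not given: they have to be found in the camera images.
- photometer: Cuvette photometer, a white bench instrument that does not move, 208 mm deep (x), 134 mm wide (y). Origin on the desk under it; its x axis points from its front (window and keys on a sloped panel, towards the robot) to its back, z up. The flat deck is 66 mm above the desk, from x = -60 to +88 mm; in front of it the panel slopes down to 37 mm at x = -118 mm. On the deck from front to back: the grey release tab, then the black lid.
- tab_pad (a point): Where to press the release tab: centre of its ribbed flat top, 13 mm above the deck at rest, on the photometer's middle line at x = -47 mm. The grey tab is 22 mm deep (x) and 32 mm wide (y); the steel catch stands 18 mm behind this point and the lid's front wall 28 mm behind it. Press it straight down: it gives 5 mm at 2 to 5 N, draws back the catch, and springs back when let go.
- tab (a joint): How far the release tab is pressed down, m: 0 at rest, 0.005 fully pressed. The lid comes free at about 0.003.
- lid (a joint): Opening of the lid, rad: 0 shut and latched, about 0.4 after it has sprung up, 1.80 against its stop, fully open (leaning back past upright). Two spring pins lift it to about 0.4 only; from there it must be pushed (under 3 N at its front edge, damped hinge). Let go below about 1.25 it sinks back to 0.4; beyond that its weight carries it slowly to the stop.
- lid_hinge (a point): Middle of the lid's hinge line, at the back of the deck (photometer frame: x = +85 mm, 69 mm above the desk). The hinge line runs along the photometer's y axis; the front edge of the lid rises and swings back over it.
- lid_edge (a point): Middle of the lower edge of the lid's front wall, 104 mm from the hinge line; it moves with the lid. The black lid is a shallow upturned box, 104 mm long, 92 mm wide, 26 mm deep, walls 4 mm.
- cuvette_top (a point): Centre of the top of the cuvette's white square stopper (13.5 mm square, 6 mm thick). The clear 12.5 mm square cuvette stands upright in a dark steel well block, 34 mm square and 3 mm high, in the middle of the deck under the lid, 58 mm in front of the hinge line. Its top is 9 mm above the deck when home, 15 to 18.5 mm at the start.
- cuvette (a joint): Height of the cuvette above its home position, m: 0 fully home, 0.006 to 0.0095 at the start. A spring clip holds it: it takes 3 to 5 N to push down, then meets a hard stop at 0.
- vial: Bystander: glass sample vial with blue cap, 14 mm across, 42 mm tall, upright beside the right flank of the photometer; origin under its base.
- dropper: Bystander: white dropper bottle with dark cap, 33 mm across, 80 mm tall, upright beside the left flank of the photometer; origin under its base.
- timer: Bystander: clockwork timer with round dial, 68 mm across, 47 mm tall, left of the photometer; origin under its base.
- counter: Bystander: tally counter, 58 x 54 mm, 26 mm tall, at the front left; origin under its base.
- tape: Bystander: roll of tape lying flat, 98 mm across, 25 mm tall, at the back left; origin under its base.
- tube_cap: Bystander: tube cap, 16 mm across, 20 mm tall, at the front right; origin under its base.
- pen: Bystander: thin pen, 145 mm long, 9 mm thick, lying on the notebook at the right; origin under it.

How it is judged (in metres and radians):
On the way, in this order (a step that is already met when the one before it is completed fails the run):
1. the release tab is pressed down while the lid is still shut (value of joint tab above 0.002 m and value of joint lid below 0.2 rad).
2. the lid has sprung up off its latch (value of joint lid above 0.3 rad).
3. the lid is pushed fully back (value of joint lid above 1.65 rad).
4. the cuvette is pressed home with the lid open (value of joint cuvette below 0.0015 m and value of joint lid above 1.5 rad).
At the end, for the whole second after the job is handed in: the lid stands open by more than 1.65 rad, the cuvette is within 1.5 mm of fully home, and the release tab has sprung back (pressed by less than 1 mm) (value of joint lid above 1.65 rad and value of joint cuvette below 0.0015 m and value of joint tab below 0.001 m); the robot touches nothing.
It fails at once if the cuvette is pulled up out of its well (value of joint cuvette above 0.0125 m).
It fails at once if the cuvette is pressed while the lid is not open (value of joint cuvette below 0.0035 m and value of joint lid below 1.2 rad).
It fails at once if a bystander is moved by more than 15 mm or picked up (distance of any of vial, dropper, timer, counter, tape, tube_cap, pen from where it was at the start of the episode above 0.015 m).
It also fails if it takes over 54 s, if anything falls off the work surface, if the arm or the gripper's body presses on something with over 40 N, if the wrist force passes 120 N, or if a joint passes its speed limit or range.

ROBOT

A 6-joint arm with a two-finger parallel gripper is mounted at the origin on a cart in front of the work surface, level with it; the furniture and walls round the work are solid. World frame = base frame: x ahead of the robot, y to its left, z up, the work surface at z = 0. Lengths are in mm, angles in rad, forces in N, time in s.
With the tool pointing down it reaches from about 300 to 825 mm from the base axis. Payload 5.4 kg.
Tool frame: the origin (TCP) lies between the finger pads; the fingertips stand robot.finger_overhang ahead of it and the grasp point (between the pads) lies 2 mm behind it (robot.finger_overhang is the distance from the TCP to the fingertips, in mm); z points along the fingers, y is the line along which they close (so a half turn about z gives the same grasp; the last joint's range is limited). The gripper opens to 92 mm and grips with 3 to 60 N. Pads are 20 mm wide; open, the fingers measure 128 mm over their backs; the gripper's body (75 mm by 189 mm) begins 69 mm behind the grasp point.
Start: joints at [1.011, 0.158, 1.597, -0, 1.386, -0.21], TCP at [197.067, 540.158, 231.601] pointing down, gripper open.
Joint ranges: [-2.91, 2.91], [-0.94, 2.29], [0.18, 2.7], [-1.29, 4.43], [0.17, 2.64], [-3, 3]. Speed limits (rad/s): [2.57, 2.57, 3.14, 3.14, 3.14, 3.14].

INTERFACE

Orientations are given as a unit quaternion [x, y, z, w].
In Python, from bench import robot gives the robot as it stands. Calls block until the motion is done:
- robot.goto(position, orientation): joint-space move of the TCP to a pose.
- robot.servo_line(position, v=150, orientation=None): straight line of the TCP; orientation=None keeps the orientation; v is the mean speed in mm/s.
- robot.set_joints(angles): joint-space move.
- robot.grip(opening, grip_force=None): opening from 0.0 (shut) to 1.0 (fully open); grip_force is the grip in N (None keeps the last); returns when the fingers have stopped.
- robot.wait(seconds).
- robot.ik(position, orientation): joint angles nearest the present ones, or None.
- robot.get_image(name): name is "scene" or "side" or "wrist"; returns a dict with "image" (400x640x3 uint8, red, green, blue), "depth" (400x640 float32, mm along the optical axis (not along the pixel's ray), 0 where there is no reading), "fx", "fy", "cx", "cy" (pixels), "R" (3x3) and "t" (3): a world point X has camera coordinates R X + t; the wrist camera has in their place "hand_eye" (4x4, takes a point from camera to tool coordinates, whose origin is the TCP and whose axes are the flange's). Camera axes: x right, y down, z forward; pixel columns grow to the right and rows downward; lengths in mm; the calibration is good to about 2 mm. A picture is of the moment at which its call begins: read the wrist's pose just before it.
A pose or a line that the arm cannot do raises robot.MotionError and nothing moves.
- robot.finish_job(): hands the job in; it is judged then, once.
Readings, each from a call of its own:
- robot.read_time_s(): time.
- robot.read_joint_pos(): joint angles.
- robot.read_qd(): joint speeds.
- robot.read_joint_efforts(): joint torques, N m.
- robot.read_tool_pos(): TCP position.
- robot.read_orientation(): TCP orientation.
- robot.read_contact_force(): force on the tool from outside, world axes, zero at the start.
- robot.read_wrist_torque(): the same for the moment, N m.
- robot.read_finger_gap(): opening from 0.0 (shut) to 1.0 (fully open).
- robot.read_gripper_force(): force on a finger pad.
Only numpy, scipy, OpenCV 4.12 (cv2) and the standard library are available. Lean on these libraries where they do the work, as an engineer would, in place of code of your own. Each camera call takes 0.05 s, during which the arm holds its last target. There are 200 camera calls.

## Working session

There is one attempt and no reset: what is moved stays moved. The work goes in short steps, each a Python script; the robot and the scene stay as the last script left them, time stands still between calls to the robot, and variables do not carry over. Pictures are saved under pics/ and viewed, at most 10 in all, crops included, and the job is handed in when it is done.

```bash
mkdir -p pics
python3 - <<'E'
from bench import robot
import cv2,numpy as np,pickle
print(robot.finger_overhang,robot.read_orientation(),robot.read_time_s())
for n in("scene","side"):
    d=robot.get_image(n);pickle.dump(d,open(n+'.pkl','wb'))
    cv2.imwrite(f'pics/{n}0.png',d['image'][:,:,::-1])
    print(n,d['fx'],d['cx'],d['R'],d['t'])
E
```

```text
17.0 [ 1.74007122e-01  9.84743948e-01 -8.65554239e-04 -3.58296839e-04] 0.0
scene 472.97035133866814 323.7590969977683 [[ 0.69180103 -0.72186263  0.0180468 ]
 [-0.54778188 -0.54092569 -0.63822755]
 [ 0.4704746   0.43164077 -0.76963621]] [-263.89099286  421.88934438  883.42324422]
side 374.713894689038 320.5484911963632 [[-0.89297144 -0.4497771   0.01739478]
 [-0.30261569  0.57129717 -0.76291761]
 [ 0.33320528 -0.68652757 -0.64626166]] [ 525.76291836  155.85158535 1112.83807705]
```

View pics/scene0.png

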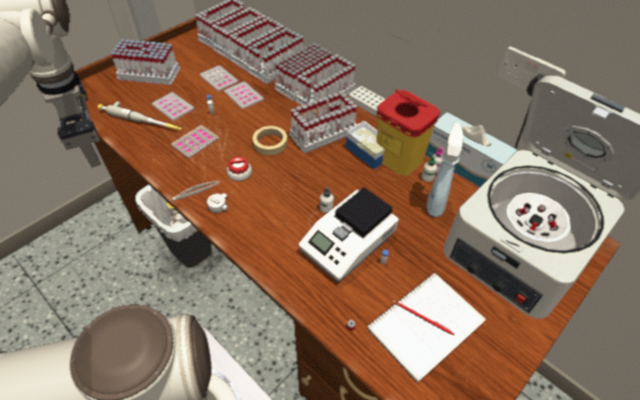

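View pics/side0.png

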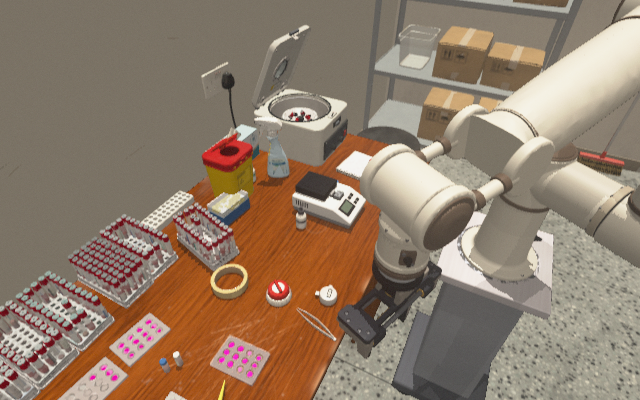

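The photometer is at about (350,232) in the scene view, with its lid at (365,212) and tab at (342,231). The vial is at (384,257) and the dropper at (326,200).

```bash
cat > h.py <<'E'
import numpy as np,cv2
from scipy.spatial.transform import Rotation as Ro
def cloud(d,T=None):
    h,w=d['depth'].shape;u,v=np.meshgrid(np.arange(w),np.arange(h));z=d['depth'].astype(float)
    P=np.stack([(u-d['cx'])/d['fx']*z,(v-d['cy'])/d['fy']*z,z],-1)
    if T is None: return (P-d['t'])@d['R']
    return P@T[:3,:3].T+T[:3,3]
def wrist(robot):
    p,q=robot.read_tool_pos(),robot.read_orientation()
    d=robot.get_image('wrist');T=np.eye(4);T[:3,:3]=Ro.from_quat(q).as_matrix();T[:3,3]=p
    d['T']=T@np.array(d['hand_eye']);return d
def down(yaw): # tool x axis horizontal at yaw, z down
    c,s=np.cos(yaw),np.sin(yaw)
    return Ro.from_matrix(np.array([[c,s,0],[s,-c,0],[0,0,-1.]])).as_quat()
E
python3 - <<'E'
import pickle;from h import *
d=pickle.load(open('scene.pkl','rb'));P=cloud(d);im=d['image'].astype(int)
roi=np.zeros(P.shape[:2],bool);roi[180:285,295:402]=1
m=roi&(P[...,2]>84)&(P[...,2]<105)&(im.max(-1)<60)
q=P[m];r=cv2.minAreaRect(q[:,:2].astype(np.float32));print('lid',m.sum(),r,np.median(q[:,2]),cv2.boxPoints(r))
m=roi&(P[...,2]>25)&(P[...,2]<110)&(im.min(-1)>120);q=P[m];r=cv2.minAreaRect(q[:,:2].astype(np.float32));print('body',r,cv2.boxPoints(r))
for v,u in((231,342),(257,384),(200,326)):print(P[v,u],im[v,u])
from bench import robot
print(robot.read_joint_pos())
d=robot.get_image('wrist');print(d['fx'],d['hand_eye'])
E
```

```text
lid 1340 ((574.184326171875, 57.002220153808594), (105.20974731445312, 88.64512634277344), 0.16093191504478455) 92.7325917148563 [[521.45514  101.17685 ]
 [521.70416   12.532077]
 [626.9135    12.827591]
 [626.6645   101.47237 ]]
body ((524.0743408203125, 70.15084075927734), (211.06907653808594, 227.89683532714844), 1.34713613986969) [[415.89008  181.58667 ]
 [421.24786  -46.247177]
 [632.2586   -41.28499 ]
 [626.9008   186.54886 ]]
[498.10161914  56.09865972  80.49116113] [167 167 163]
[540.13940252 -40.66002077  30.33956087] [135 123 117]
[561.50981365 165.89029956  44.45826778] [225 219 200]
[ 1.01086523e+00  1.58960553e-01  1.59808198e+00 -9.51780538e-06
  1.38621236e+00 -2.10089127e-01]
353.3414563685347 [[ 6.97215192e-04 -9.69573818e-01 -2.44798130e-01  6.99104887e+01]
 [ 9.99999731e-01  6.20414506e-04  3.90841802e-04 -6.75455603e-01]
 [-2.27073667e-04 -2.44798337e-01  9.69573990e-01 -1.52965280e+02]
 [ 0.00000000e+00  0.00000000e+00  0.00000000e+00  1.00000000e+00]]
```

Run:
```python
from h import *;from bench import robot
import pickle
robot.grip(0.0)
robot.goto([490,57,260],down(np.pi));print(robot.read_joint_pos(),robot.read_time_s())
for ph in(.72,1.3):
    x=[-np.sin(ph),0,-np.cos(ph)];z=[np.cos(ph),0,-np.sin(ph)]
    print(robot.ik([510,57,130],Ro.from_matrix(np.array([x,[0,1,0],z]).T).as_quat()))
d=wrist(robot);pickle.dump(d,open('w1.pkl','wb'));cv2.imwrite('pics/w1.png',d['image'][:,:,::-1])
P=cloud(d,d['T']);im=d['image'].astype(int)
m=(P[...,2]>86)&(P[...,2]<100)&(im.max(-1)<60);q=P[m];r=cv2.minAreaRect(q[:,:2].astype(np.float32));print('lid',m.sum(),r,np.median(q[:,2]))
```

```text
[-1.28551035e-01 -7.60939162e-02  1.78265848e+00  2.39185290e-04
  1.43510503e+00 -1.70024774e+00] 3.5333
[-0.23163253 -0.39821186  2.54407229  0.8379209   0.2343473  -2.54920848]
[-0.14885035 -0.09815705  2.09479286  0.05159311  0.87766744 -1.74728042]
lid 1901 ((606.52783203125, 187.68136596679688), (382.02783203125, 101.70793914794922), 69.88182067871094) 92.9348331148534
```

View pics/w1.png

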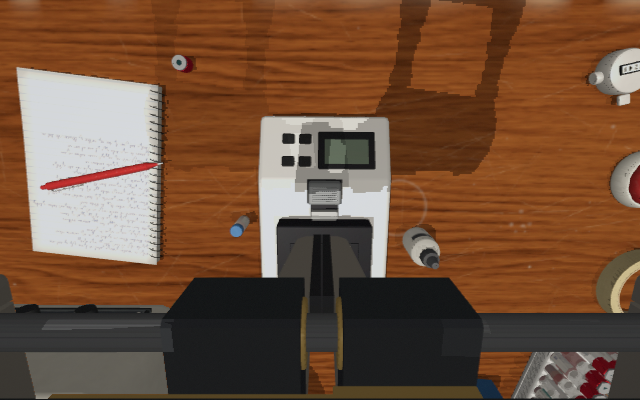

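The wrist view shows the tab's ribbed pad at about (324,192), the lid front edge at row 222, and the body edges at columns 260 and 389. The body is almost square to the image.

Run:
```python
from h import *;import pickle
d=pickle.load(open('w1.pkl','rb'));P=cloud(d,d['T']);im=d['image'].astype(int)
roi=np.zeros(P.shape[:2],bool);roi[170:222,295:350]=1
m=roi&(P[...,2]>74)&(P[...,2]<84);q=P[m];print('tab',q.min(0),q.max(0),np.median(q,0))
roi[:]=0;roi[218:236,265:385]=1
m=roi&(P[...,2]>88)&(P[...,2]<98);q=P[m];print('lid',q.min(0),q.max(0),np.median(q,0))
# deck side edges + lid front line -> yaw
for r in(200,205,210,215,230,240):
    c=[u for u in range(245,405) if 60<P[r,u,2]<72];print(r,P[r,c[0]].round(1),P[r,c[-1]].round(1))
r=[]
for u in range(285,366,8):
    c=[v for v in range(205,240) if P[v,u,2]>88];r.append(P[c[0],u]);
print(np.round(r,1))
```

```text
tab [482.52147861  31.58877502  74.0024842 ] [522.29915546  85.17215598  81.49647005] [497.05633427  60.24932164  78.31853493]
lid [521.12670138  14.40587756  88.06308272] [531.27315983 106.4719999   95.2543109 ] [525.68119805  60.26187704  92.82965821]
200 [503.9  -5.9  62. ] [503.5 126.6  62.9]
205 [509.1  -6.1  62.1] [509.1 127.2  61.4]
210 [513.9  -5.   64.1] [513.7 125.9  64.2]
215 [519.6  -5.4  62.8] [519.  126.1  64.1]
230 [536.6  -6.6  60.3] [535.3 125.9  63.9]
240 [546.2  -5.2  64.5] [546.9 126.8  62. ]
[[521.7  23.   90.3]
 [521.5  30.7  90.6]
 [521.3  38.2  88.1]
 [521.4  45.9  91. ]
 [419.9  57.4 412.9]
 [521.5  61.2  90.5]
 [521.9  68.9  89.4]
 [419.9  57.4 412.9]
 [521.7  84.2  90. ]
 [522.2  92.   88.1]
 [521.9  99.6  89. ]]
```

Run:
```python
from h import *;from bench import robot
q=down(np.pi)
robot.servo_line([493,60,125],orientation=q,v=150);robot.servo_line([493,60,99],v=60)
f0=robot.read_contact_force();print(f0)
for z in np.arange(97,89.5,-1):
    robot.servo_line([493,60,z],v=20)
    f=(robot.read_contact_force()-f0)[2];print(z,robot.read_tool_pos()[2].round(2),f.round(2))
    if f>9:break
robot.wait(.4)
robot.servo_line([480,60,150],v=150)
robot.servo_line([430,60,200],v=200)
robot.wait(.2)
d=robot.get_image('scene');P=cloud(d);im=d['image'].astype(int);cv2.imwrite('pics/s2.png',cv2.resize(d['image'][150:290,270:430,::-1],None,fx=4,fy=4))
m=(P[...,0]>500)&(P[...,0]<645)&(abs(P[...,1]-58)<48)&(P[...,2]>88)&(im.max(-1)<60);p=P[m]
print(len(p),p[:,2].max(),np.polyfit(p[:,0],p[:,2],1),robot.read_time_s())
```

```text
[-0.61203753 -0.07376313  0.4009736 ]
97.0 97.15 -0.21
96.0 96.35 1.37
95.0 95.25 1.1
94.0 94.19 1.98
93.0 93.16 3.68
92.0 92.16 3.6
91.0 91.36 5.65
90.0 91.28 12.47
697 130.30190148784166 [ -0.26664982 263.7843262 ] 8.925
```

View pics/s2.png

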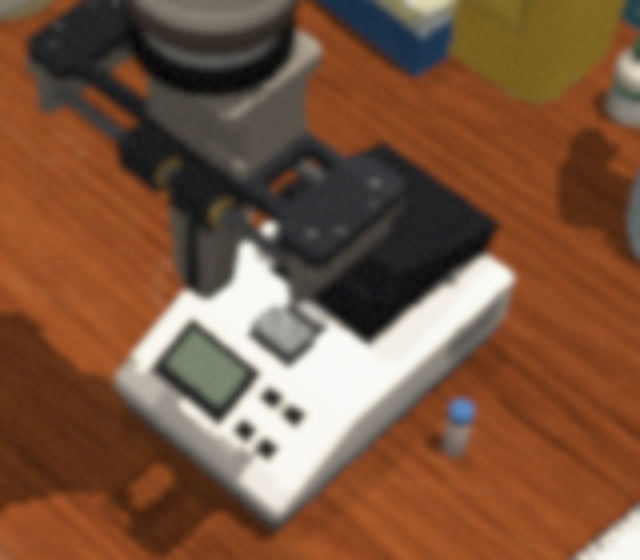

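The crop shows the tab at (288,328) and the dark lid behind it, partly hidden by the gripper. I'll check the lid angle with the wrist depth.

Run:
```python
from h import *;from bench import robot
d=wrist(robot);P=cloud(d,d['T']);cv2.imwrite('pics/w3.png',d['image'][:,:,::-1])
for y in(30,45,60,75,90):
    m=(abs(P[...,1]-y)<2)&(P[...,0]>470)&(P[...,0]<640)&(P[...,2]>60)&(P[...,2]<180);p=P[m];p=p[np.argsort(p[:,0])]
    print(y,p[::max(1,len(p)//14)][:,[0,2]].round().tolist())
```

```text
30 [[470.0, 61.0], [471.0, 60.0], [472.0, 60.0], [472.0, 61.0], [473.0, 61.0], [474.0, 62.0], [474.0, 63.0], [475.0, 63.0], [475.0, 65.0], [476.0, 63.0], [477.0, 64.0], [478.0, 63.0], [479.0, 64.0], [480.0, 65.0], [483.0, 65.0]]
45 []
60 [[526.0, 67.0], [534.0, 119.0], [535.0, 122.0], [536.0, 125.0], [536.0, 124.0], [537.0, 129.0], [539.0, 129.0], [543.0, 128.0], [546.0, 127.0], [550.0, 126.0], [554.0, 125.0], [558.0, 122.0], [562.0, 121.0], [566.0, 119.0], [570.0, 118.0]]
75 []
90 [[471.0, 62.0], [471.0, 61.0], [472.0, 61.0], [473.0, 61.0], [473.0, 63.0], [474.0, 60.0], [475.0, 62.0], [475.0, 63.0], [476.0, 64.0], [476.0, 63.0], [477.0, 62.0], [478.0, 63.0], [479.0, 64.0], [480.0, 65.0]]
```

View pics/w3.png

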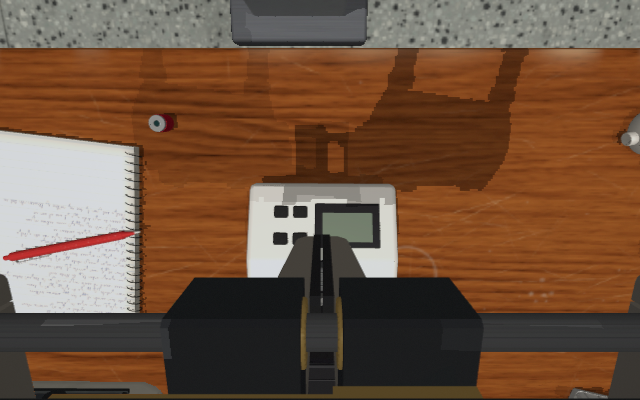

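Depth shows the lid sprung up to about 0.37 rad, with its front roof corner at x=537, z=129. Next, a tilted fingertip under the front edge, swung along the arc.

```bash
cat > push.py <<'E'
from h import *;from bench import robot
H=np.array([625.5,60,69.]);INS=11
def pose(th,gap=0,back=0):
    ph=.6+.5*th
    x=np.array([-np.sin(ph),0,-np.cos(ph)]);z=np.array([np.cos(ph),0,-np.sin(ph)])
    C=H+104*np.array([-np.cos(th),0,np.sin(th)])
    return C+x*(10+gap)+z*(INS-17-back),Ro.from_matrix(np.array([x,[0,1,0],z]).T).as_quat()
E
python3 - <<'E'
from push import *
ths=np.arange(.45,1.56,.1)
assert all(robot.ik(*pose(t)) is not None for t in ths)
robot.goto(*pose(.37,6,60));f0=robot.read_contact_force()
p,q=pose(.37,6);robot.servo_line(p,v=60,orientation=q)
print('under',(robot.read_contact_force()-f0).round(2),robot.read_time_s())
for t in ths:
    p,q=pose(t);robot.servo_line(p,v=45,orientation=q)
    f=robot.read_contact_force()-f0;print(t.round(2),f.round(2),robot.read_time_s())
    if np.linalg.norm(f)>15:break
else:
    x,q=pose(ths[-1],15);robot.servo_line(x,v=80)
    robot.servo_line(x+[-90,0,80],v=150)
    robot.wait(1.0)
    d=robot.get_image('scene');cv2.imwrite('pics/s4.png',cv2.resize(d['image'][130:290,270:430,::-1],None,fx=3,fy=3))
E
```

```text
under [-1.01  0.15 -0.43] 11.0
0.45 [-0.68  0.04 -1.29] 11.4667
0.55 [-0.95 -0.07 -0.68] 11.8583
0.65 [-1.08 -0.15 -0.94] 12.25
0.75 [-0.2  -0.71 -0.62] 12.6417
0.85 [-1.46 -0.25 -1.1 ] 13.0333
0.95 [-0.33 -1.17 -0.91] 13.425
1.05 [-0.9   0.66 -0.68] 13.8167
1.15 [-1.68  0.4  -0.4 ] 14.2083
1.25 [-1.09 -0.54  0.08] 14.6
1.35 [-0.13  0.34 -0.24] 14.9833
1.45 [-1.12  0.67 -0.58] 15.3667
1.55 [-0.54  0.27 -0.47] 15.75
```

View pics/s4.png

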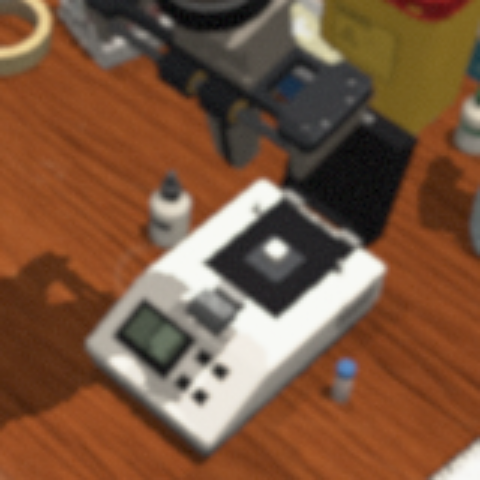

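Run:
```python
from h import *;from bench import robot
import pickle
robot.goto([500,60,270],down(np.pi))
d=wrist(robot);P=cloud(d,d['T']);pickle.dump(d,open('w5.pkl','wb'));cv2.imwrite('pics/w5.png',d['image'][:,:,::-1])
d=robot.get_image('side');P=cloud(d);im=d['image'].astype(int)
m=(P[...,0]>560)&(P[...,0]<700)&(abs(P[...,1]-60)<50)&(P[...,2]>75)&(P[...,2]<190)&(im.max(-1)<60);p=P[m]
for z in range(80,190,12):
    s=p[abs(p[:,2]-z)<6]
    if len(s):print(z,len(s),s[:,0].min(),s[:,0].max())
print(robot.read_time_s())
```

```text
80 25 630.744465166469 654.0499083592792
92 39 632.1668252918548 656.3427366514155
104 46 638.2745320531105 660.537336073311
116 55 639.1126025550496 662.6723848817359
128 68 639.572479053479 664.9726835289135
140 64 643.7555020854358 667.192996560735
152 32 643.8780596144362 668.0850060639957
164 32 646.2945505299323 671.900270032401
18.5167
```

View pics/w5.png

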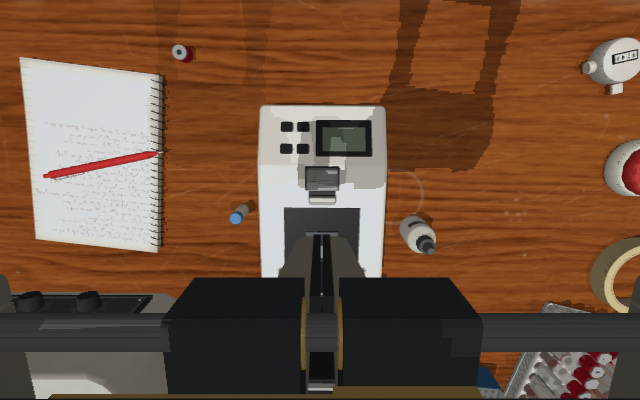

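The lid is leaning back at about 1.78 rad, against its stop. The white stopper is at crop (277,250), and the bystanders are undisturbed. Next I press the cuvette.

Run:
```python
from h import *;from bench import robot
for n in('scene','side'):
    d=robot.get_image(n);P=cloud(d);im=d['image'].astype(int)
    m=(abs(P[...,0]-567)<16)&(abs(P[...,1]-60)<16)&(P[...,2]>73)&(P[...,2]<92)&(im.min(-1)>130);p=P[m];print(n,len(p),p.mean(0) if len(p) else '')
robot.servo_line([566.5,60,125],v=150);robot.servo_line([566.5,60,104],v=60)
f0=robot.read_contact_force()
for z in np.arange(102,88.5,-1):
    robot.servo_line([566.5,60,z],v=25)
    f=(robot.read_contact_force()-f0)[2];a=robot.read_tool_pos()[2];print(z,a.round(2),f.round(2))
    if f>18:break
robot.servo_line([566.5,60,130],v=100)
robot.goto([430,60,270],down(np.pi))
print(robot.read_time_s())
d=robot.get_image('scene');P=cloud(d);im=d['image'].astype(int)
cv2.imwrite('pics/s6.png',cv2.resize(d['image'][130:290,270:430,::-1],None,fx=3,fy=3))
m=(abs(P[...,0]-567)<16)&(abs(P[...,1]-60)<16)&(P[...,2]>68)&(P[...,2]<92)&(im.min(-1)>130);p=P[m];print(len(p),p.mean(0) if len(p) else '')
```

```text
scene 32 [568.54695159  59.14423661  80.55215335]
side 18 [569.28122562  63.20823474  78.99632599]
102.0 102.13 -0.43
101.0 101.04 -0.36
100.0 99.93 -0.14
99.0 99.13 -0.38
98.0 98.16 2.19
97.0 97.02 1.35
96.0 95.94 1.31
95.0 94.93 0.65
94.0 93.96 1.33
93.0 92.95 0.86
92.0 92.37 5.09
91.0 92.28 11.59
90.0 92.22 16.02
89.0 92.16 23.49
25.1917
37 [570.28515731  59.27647804  73.1872212 ]
```

View pics/s6.png

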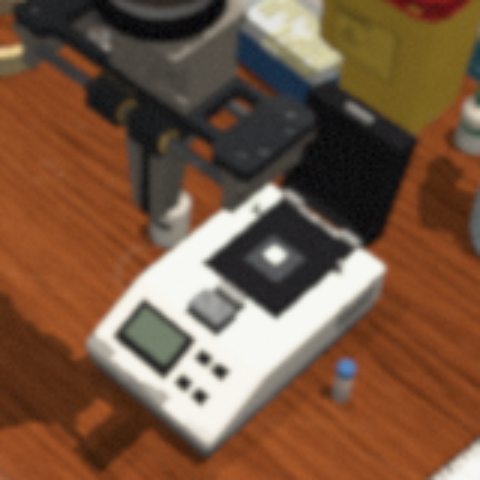

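The picture shows the stopper low in the well at (275,253). It met a hard stop with its top at about 75 mm, which is the home height. The lid is open and the tab at (215,305) is free.

```bash
python3 -c "
from bench import robot
robot.wait(.3);print(robot.finish_job())"
```

```text
the job is handed in; nothing more can be done
None
```

I pressed the tab, pushed the lid fully back (about 1.78 rad), pressed the cuvette down to its hard stop, and handed the job in at about 25.5 s; no verdict came back.

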